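# Close the nut chopper

## Task

Take the white lid by its fin from the sloping rack and put it on the steel chopper bowl. The blade carrier inside may stand at any angle, so turn the lid on its seat, feeling for the slot, until its lugs drop in and the lid lies flat and fully home on the rim; then let go. Leave the other things where they are.

Things in the scene. Friction and masses are not known exactly. Their poses are not given: they have to be found in the camera images.
- lid_grip (a point): Centre of the upright fin grip on the chopper's white plastic lid (loose, about 0.2 kg). z: the lid's axis, out of its top; y along the fin; x across it. The fin is 16 mm thick (x), 80 mm long (y), 34 mm high (z); its foot, the lid's top face, is 17 mm below this point. The round plate is 136 mm across, 6 mm thick; its underside is 23 mm below this point.
- lid_foot (a point): Point on the lid's axis level with the lug tips, 49 mm below lid_grip, same axes. Under the plate a chamfered spigot 109 mm across reaches 14 mm down; below it four lugs, 10 x 10 mm, on the lid's +x, +y, -x and -y axes, centred 41 mm from the axis, end at this level, 26 mm below the plate's underside.
- lid: The whole lid: its origin is on its axis at the plate's underside, 23 mm below lid_grip; same axes. At the start it lies in the rack tilted 30 degrees, held by nothing but its weight, fin level and square to the slope.
- bowl_mouth (a point): Centre of the mouth of the chopper's round steel bowl, level with the rim, 85 mm above the table; z up. The bowl is 125 mm across outside, 113 mm inside the mouth, upright, fixed to the table by its suction foot. With the lid home its plate rests on the rim: lid_grip is then 23 mm above this point; 31 mm above it while the lugs still ride on the crown.
- crown (a point): Centre of the top of the grey crown of the blade carrier in the bowl, 18 mm below the rim, flat, 98 mm across, with a cross-shaped slot, arms 16 mm wide, 22 mm deep, through the axis. The carrier does not turn; its angle is unknown, differs each time, and this point's axes do not tell it. Lugs riding on it, the lid turns freely; within 1/8 turn either way it drops 8 mm.
- rack_seat (a point): Middle of the sloping seat of the fixed wooden draining rack, 78 mm above the table: the centre of the lid plate's underside lies here. z up, x level toward its high side, y across. 145 mm wide and deep, 115 mm high. The plate lies on two side rails falling 30 degrees toward -x, spigot between them with 2 to 3 mm play, lower edge on a 5 mm lip; it lifts out square to the slope.
- cutter: Bystander: round tinplate pastry cutter with a strap handle, 66 mm across, 41 mm high, loose. Origin at the centre of its underside.
- brush: Bystander: flat pastry brush with a beech handle, 182 mm long, 12 mm high, lying loose. Origin at the middle of its underside.
- nut_a: Bystander: walnut, 32 mm, loose. Origin at its underside.
- nut_b: Bystander: walnut, 32 mm, loose. Origin at its underside.
- wheel: Bystander: pastry wheel with a wooden handle, 161 mm long, 27 mm high, lying loose. Origin at the middle of its underside.
Mind the look-alikes: they are no part of the job. Leave any pink look-alike of the part that bears bowl_mouth alone.

How it is judged (in metres and radians):
On the way, in this order (a step that is already met when the one before it is completed fails the run):
1. the lid has been lifted out of the rack (distance between lid_grip and rack_seat above 0.09 m), for 0.1 s.
2. the lid stands level on the bowl's mouth, its spigot inside, riding on the crown or already home (horizontal distance between lid_grip and bowl_mouth below 0.006 m and z of lid_grip in the frame of bowl_mouth below 0.036 m and angle between lid_grip's own z axis and vertical below 0.1 rad), for 0.2 s.
At the end, for the whole second after the job is handed in: The lid is released and at rest on the bowl, within 5 mm of centre, level within 2 degrees, its plate down on the rim (within 2.5 mm) (horizontal distance between lid_grip and bowl_mouth below 0.005 m and z of lid_grip in the frame of bowl_mouth between 0.019 and 0.0255 m and angle between lid_grip's own z axis and vertical below 0.035 rad and linear speed of lid below 0.01 m/s); the robot touches nothing.
It fails at once if a bystander (cutter, brush, walnut or pastry wheel) is moved more than 40 mm (distance of any of cutter, brush, nut_a, nut_b, wheel from where it was at the start of the episode above 0.04 m).
It also fails if it takes over 64 s, if anything falls off the work surface, if the arm or the gripper's body presses on something with over 40 N, if the wrist force passes 120 N, or if a joint passes its speed limit or range.

## Robot

A 6-joint arm with a two-finger parallel gripper is mounted at the origin on a cart in front of the work surface, level with it; the furniture and walls round the work are solid. World frame = base frame: x ahead of the robot, y to its left, z up, the work surface at z = 0. Lengths are in mm, angles in rad, forces in N, time in s.
With the tool pointing down it reaches from about 275 to 850 mm from the base axis. Payload 5.2 kg.
Tool frame: the origin (TCP) lies at the very end of the fingers, on their centre line; the grasp point (between the pads) lies 19 mm behind it; z points along the fingers, y is the line along which they close (so a half turn about z gives the same grasp; the last joint's range is limited). The gripper opens to 85 mm and grips with 20 to 120 N. Pads are 22 mm wide; open, the fingers measure 114 mm over their backs; the gripper's body (76 mm by 85 mm) begins 54 mm behind the grasp point. The pads swing forward as they close: fully open they stand 13 mm farther back than shut.
Start: joints at [1.018, 0.259, 1.535, -0, 1.348, -0.203], TCP at [188.469, 516.705, 231.31] pointing down, gripper open.
Joint ranges: [-3.14, 3.14], [-0.91, 2.08], [0.19, 2.58], [-1.22, 4.36], [0.22, 2.71], [-3.12, 3.12]. Speed limits (rad/s): [2.57, 2.57, 3.14, 3.14, 3.14, 3.14].

## Interface

Orientations are given as a rotation vector (axis times angle).
In Python, from station import manip gives the robot as it stands. The module is installed in compiled form; this text tells all that it offers.
- The arm moves only by the tool step_arm, never from a script. Its argument "increments" is text: rows parted by semicolons, each of 5 numbers parted by spaces: the gripper's target within -1 to 1 (shut at 1, half-way at 0, fully open at -1), then the shift along the tool's x, y, z in mm, then the turn about the tool's z in degrees. A call has 1 to 5 rows; each row is the pose to reach, as a shift and turn from the pose commanded when the call began, along the tool's axes at that moment; what a row does not reach only later rows make up. A row lasts 1/10 s, in which the tool goes at most 50 mm and 8.59 degrees, less where a joint would pass 70% of its speed; a pose out of reach is approached as far as the arm can. A call with a gripper value outside its range is refused whole. The fingers move at their own pace and stop on an object; "grip_force" is the grip in N (left out, the last holds). Time passes only in rows, so rows that repeat a pose let the fingers close. It gives the time, the measured TCP pose, the force, the opening and the grip force at its end, in the units of the state.
- manip.get_obs(): the state, without advancing time (a new reading comes with each control period).
- manip.get_image(name): name is "side" or "top" or "wrist"; returns the picture (480x640x3 uint8, blue, green, red); there is no depth.
- manip.get_calibration(name): a dict with "vfov" (degrees; the focal length in pixels is half the picture's height over the tangent of half this angle, whatever the lens; pixels are square), "cx", "cy" (the principal point, pixels), "T" (4x4, takes a point from camera to world coordinates). Camera axes: x right, y up, looking along -z (the intrinsics and any distortion apply to the point x, -y, -z); pixel columns grow to the right and rows downward; lengths in mm; the calibration is good to about 2 mm. A picture is of the moment at which its call begins: read the wrist's pose just before it. get_calibration takes no time and is no camera call; for the wrist camera it gives the pose at the moment of the call.
- manip.close_job(): hands the job in; it is judged then, once.
The state is a dict: "time": time; "joint_pos": joint angles; "joint_vel": joint speeds; "effort": joint torques, N m; "position": TCP position; "tcp_rot": TCP orientation; "ft_force": force on the tool from outside, world axes, zero at the start; "wrist_torque": the same for the moment, N m; "width": opening from 0.0 (shut) to 1.0 (fully open); "grip_force": force on a finger pad.
Only numpy, scipy, OpenCV 4.12 (cv2) and the standard library are available. Lean on these libraries where they do the work, as an engineer would, in place of code of your own. Each camera call takes 0.05 s, during which the arm holds its last target. There are 200 camera calls.

## Working session

There is one attempt and no reset: what is moved stays moved. The work goes in short steps, Python scripts to look and compute and a tool call to move; the robot and the scene stay as the last step left them, time stands still between calls to the robot, and variables do not carry over. Pictures are saved under pics/ and viewed, at most 10 in all, crops included, and the job is handed in when it is done.

Besides the shell and the picture viewer there is one more tool, called after ">>>" by a JSON object that holds its "api" and its "payload". step_arm: Moves the arm, as the interface text tells. Its arguments: {"type":"object","properties":{"increments":{"type":"string"},"grip_force":{"type":"number"}},"required":["increments"]}

```bash
mkdir -p pics; python3 - <<'E'
from station import manip
import cv2
print(manip.get_obs())
for n in("side","top","wrist"):
    c=manip.get_calibration(n);print(n,c)
    cv2.imwrite(f"pics/{n}0.png",manip.get_image(n))
E
```

```text
{'time': 0.0, 'joint_pos': array([ 1.01818114e+00,  2.59316410e-01,  1.53611767e+00, -2.24921100e-06,
        1.34794828e+00, -2.02806649e-01]), 'joint_vel': array([-0.00055703, -0.00117982, -0.00056398,  0.00131484,  0.00029629,
       -0.00162737]), 'effort': array([ 1.86684956e-03, -4.46017992e+01, -2.90574127e+01, -2.24146170e-04,
        1.15309274e-02,  1.94572175e-05]), 'position': array([188.19477393, 516.23998332, 230.47509851]), 'tcp_rot': array([-5.46565232e-01, -3.09301312e+00,  2.61382038e-03]), 'ft_force': array([-0.46913346,  0.53178661, -0.20472077]), 'wrist_torque': array([-0.02673642, -0.03654192, -0.04490401]), 'grip_force': 0.0, 'width': 1.0034312042414513}
side {'vfov': 51.65846444793198, 'cx': 322.06344410518136, 'cy': 243.65681382603114, 'T': array([[ 9.97950224e-01,  2.55777637e-02, -5.86611381e-02,
         4.84406414e+02],
       [-6.20647246e-02,  6.10268422e-01, -7.89759725e-01,
        -8.59847775e+02],
       [ 1.55987526e-02,  7.91781681e-01,  6.10604985e-01,
         6.58762595e+02],
       [ 0.00000000e+00,  0.00000000e+00,  0.00000000e+00,
         1
[... 180 characters left out ...]
28137e+02],
       [-9.99916591e-01, -1.28345417e-02, -1.44440407e-03,
        -7.47296291e+01],
       [-3.89512749e-03,  1.93039819e-01,  9.81183192e-01,
         1.02037452e+03],
       [ 0.00000000e+00,  0.00000000e+00,  0.00000000e+00,
         1.00000000e+00]])}
wrist {'vfov': 65.53914135607312, 'cx': 316.1672723323145, 'cy': 237.01727408800568, 'T': array([[ 3.42213906e-01, -8.92460758e-01, -2.93944616e-01,
         1.12061088e+02],
       [ 9.39620885e-01,  3.24539441e-01,  1.08566770e-01,
         5.43778734e+02],
       [-1.49496099e-03, -3.13349559e-01,  9.49636677e-01,
         3.75098544e+02],
       [ 0.00000000e+00,  0.00000000e+00,  0.00000000e+00,
         1.00000000e+00]])}
```

View pics/top0.png

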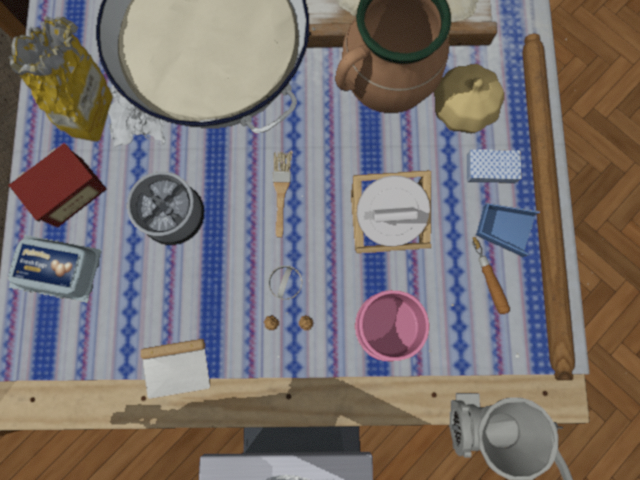

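View pics/side0.png

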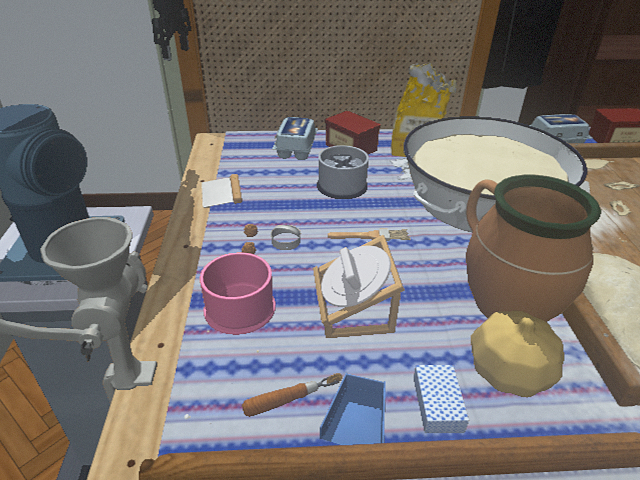

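The top view shows the rack and lid at about (392,211), the steel bowl at (163,207) and the pink look-alike at (392,325). In the side view the lid slopes down toward the left (-x), with its fin along world y. The tool stays vertical, so I'll grip the fin by its two ends (80 mm). I'll level the lid afterwards.

```bash
cat > h.py <<'E'
import numpy as np,cv2
from station import manip
from scipy.spatial.transform import Rotation as Ro
def ray(n,uv,c=None):
    c=c or manip.get_calibration(n); f=240/np.tan(np.radians(c["vfov"])/2)
    d=c["T"][:3,:3]@np.array([(uv[0]-c["cx"])/f,-(uv[1]-c["cy"])/f,-1.]); return c["T"][:3,3],d
def hit(n,uv,z,c=None):
    o,d=ray(n,uv,c); return o+d*(z-o[2])/d[2]
def tri(a,b):
    (o1,d1),(o2,d2)=a,b
    s=np.linalg.lstsq(np.c_[d1,-d2],o2-o1,rcond=None)[0]
    p,q=o1+s[0]*d1,o2+s[1]*d2; return (p+q)/2,np.linalg.norm(p-q)
def totool(target,obs=None):
    o=obs or manip.get_obs(); R=Ro.from_rotvec(o["tcp_rot"]).as_matrix()
    return R.T@(np.array(target)-o["position"]), R
def white(im,th=165,sat=40):
    h=cv2.cvtColor(im,cv2.COLOR_BGR2HSV); return ((h[...,2]>th)&(h[...,1]<sat)).astype(np.uint8)*255
E
python3 - <<'E'
from h import *
t=cv2.imread("pics/top0.png");s=cv2.imread("pics/side0.png")
w=cv2.hconcat([cv2.resize(t[150:270,330:450],None,fx=3.3,fy=3.3,interpolation=2),cv2.resize(s[225:345,310:430],None,fx=3.3,fy=3.3,interpolation=2)]);
w2=cv2.resize(t[160:250,118:208],(396,396),interpolation=2);w3=cv2.resize(s[135:210,305:380],(396,396),interpolation=2)
cv2.imwrite("pics/crop.png",cv2.resize(cv2.vconcat([w,cv2.hconcat([w2,w3])]),(600,600)))
E
```

```text
(no output)
```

View pics/crop.png

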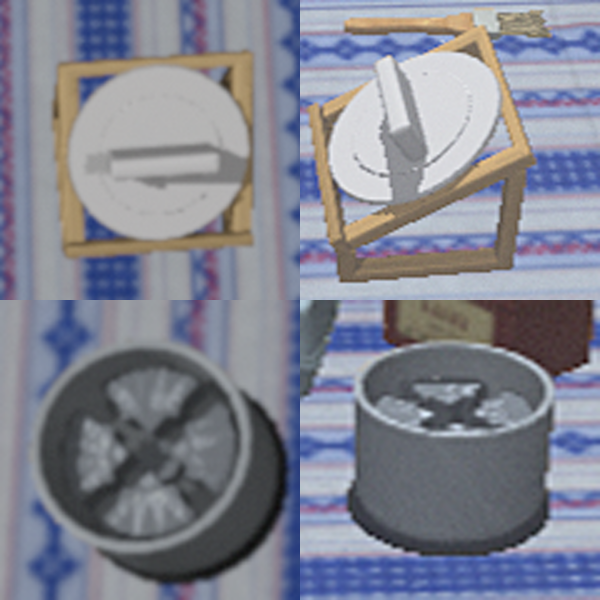

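The crop shows the fin's top face centred near top pixel (395,215). The bowl's rim is centred near (162,204), and its crown slot runs roughly diagonally. I'll measure both, then go over the bowl first.

```bash
python3 - <<'E'
from h import *
print("bowl top",hit("top",(161.6,203.6),85))
# side rim: crop x 355..553,y 342..437 scale 300/75=4
print("bowl side",hit("side",(305+(454-300)/4,135+(390-300)/4),85))
f=lambda p:(330+p[0]/2.5,150+p[1]/2.5)
g=lambda p:(310+(p[0]-300)/2.5,225+p[1]/2.5)
print("lid centre top",hit("top",f((158,153)),83))
print("fin top",hit("top",f((164,164)),113))
for p in [(108,165),(220,162)]: print(hit("top",f(p),113))
print("fin top tri",tri(ray("top",f((164,164))),ray("side",g((393,95)))))
print("rack corners",[hit("top",f(p),z) for p,z in [((58,68),115),((250,55),115),((68,250),37),((252,238),37)]])
o=manip.get_obs();b=hit("top",(161.6,203.6),85);
print(totool([b[0]-5,b[1],320])[0])
E
```

```text
bowl top [612.04278377 225.4053817   85.        ]
bowl side [613.47161427 225.03567606  85.        ]
lid centre top [ 592.181558   -206.45610552   83.        ]
fin top [ 576.36194715 -206.24021176  113.        ]
[ 576.15651508 -165.92481082  113.        ]
[ 577.30771893 -246.58956544  113.        ]
fin top tri (array([ 577.08677036, -206.65694591,  110.12161641]), np.float64(0.0410939278015748))
rack corners [array([ 648.8846339 , -131.56037818,  115.        ]), array([ 656.89027808, -271.96014683,  115.        ]), array([ 527.80948883, -140.65842539,   37.        ]), array([ 535.35894034, -282.7468411 ,   37.        ])]
[-493.10211284 -129.91358124  -89.30494055]
```

>>> {"api": "step_arm", "payload": {"increments": "-1 -46 -14 -14 -4; -1 -92 -28 -28 -8; -1 -138 -43 -42 -12; -1 -184 -57 -56 -16; -1 -230 -71 -70 -20"}}

```text
time: 0.65
position: [380.7, 370.2, 301.5]
tcp_rot: [0.004, -3.141, 0.0]
ft_force: [0.3, 0.1, 0.3]
width: 1.001
grip_force: 0.0
```

>>> {"api": "step_arm", "payload": {"increments": "-1 -38 -29 0 0; -1 -76 -58 0 0; -1 -114 -87 0 0; -1 -152 -116 0 0; -1 -189 -145 0 0"}}

```text
time: 1.15
position: [569.9, 224.9, 300.8]
tcp_rot: [-0.001, -3.141, -0.0]
ft_force: [0.0, 0.4, 0.8]
width: 1.005
grip_force: 0.0
```

>>> {"api": "step_arm", "payload": {"increments": "-1 0 0 0 0; -1 0 0 0 0"}}

```text
time: 1.35
position: [569.0, 225.4, 300.0]
tcp_rot: [-0.005, -3.139, 0.0]
ft_force: [-0.4, 0.2, 0.2]
width: 1.001
grip_force: 0.0
```

```bash
python3 - <<'E'
from h import *
import pickle
c=manip.get_calibration("wrist");im=manip.get_image("wrist");cv2.imwrite("pics/w1.png",im)
pickle.dump(c,open("w1.pkl","wb"));print(manip.get_obs()["position"])
E
```

```text
[568.20607474 226.36696193 300.43773709]
```

View pics/w1.png

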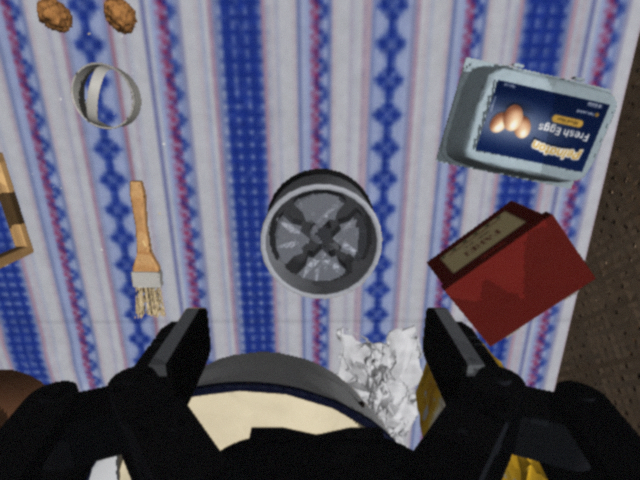

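The wrist view shows the bowl's rim centred near (321,240), with the crown's X slot clearly diagonal. The brush, nuts and cutter are well off to the left.

```bash
python3 - <<'E'
from h import *
import pickle
c=pickle.load(open("w1.pkl","rb"));im=cv2.imread("pics/w1.png")
# rectify rim plane z=85 and crown plane z=67 : 0.5mm px, 160mm, x down,y right
def rect(z,cx,cy,n=320,s=.5):
    src=[];P=np.array([[cx-80,cy-80],[cx-80,cy+80],[cx+80,cy+80],[cx+80,cy-80]])
    f=240/np.tan(np.radians(c["vfov"])/2);Ti=np.linalg.inv(c["T"])
    for x,y in P:
        q=Ti@[x,y,z,1];src.append([c["cx"]-f*q[0]/q[2],c["cy"]+f*q[1]/q[2]])
    H=cv2.getPerspectiveTransform(np.float32(src),np.float32([[0,0],[n,0],[n,n],[0,n]]))
    return cv2.warpPerspective(im,H,(n,n))
r=rect(85,612,225);g=cv2.GaussianBlur(cv2.cvtColor(r,6),(3,3),0)
print(cv2.HoughCircles(g,cv2.HOUGH_GRADIENT_ALT,1.5,1,param1=100,param2=.6,minRadius=105,maxRadius=135))
k=rect(67,612,225);gk=cv2.cvtColor(k,6).astype(float)
a=np.radians(np.arange(0,360,3))
prof=[]
for t in a:
    prof.append(np.mean([gk[int(160+q*np.cos(t)*2),int(160+q*np.sin(t)*2)] for q in np.arange(22,44,1)]))
prof=np.array(prof); v=90/4
print("slot angle(from +x toward +y) mod 90:",np.degrees(np.angle(np.sum((prof.max()-prof)*np.exp(4j*a))))/4)
print(prof.astype(int))
cv2.imwrite("pics/rect.png",cv2.hconcat([r,k]))
E
```

```text
[[[168.       154.5      123.3565  ]
  [165.       129.       114.32587 ]
  [184.5      175.5      123.37205 ]
  [156.       129.       115.71739 ]
  [172.5      165.       112.29085 ]
  [178.5      138.       125.16629 ]
  [180.       141.       126.63126 ]
  [157.5      171.       112.321396]
  [139.5      135.       124.954414]]]
slot angle(from +x toward +y) mod 90: -44.28907379900372
[125 119 111 106 110 116 118 120 118 119 119 113  96  74  54  46  50  53
  56  61  74  91 103 119 123 121 113 108 107 105 104 105 104 102 100  98
  99  98  94  79  55  44  46  53  57  61  68  82  98 107 113 119 119 114
 109 106 105 105 105 104 104 105 107 106 105 104 103 103 105  97  82  60
  56  55  54  53  50  51  57  78  96 116 137 137 128 118 111 104 102 102
 102 103 103 108 123 134 128 118 108 103 103 103 104 102  89  68  59  54
  53  51  49  44  50  78 109 120 121 119 117 122]
```

View pics/rect.png

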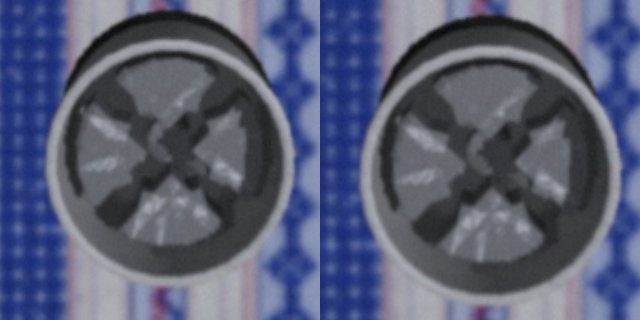

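>>> {"api": "step_arm", "payload": {"increments": "-1 7 -48 0 0; -1 14 -96 0 0; -1 20 -144 0 0; -1 26 -192 0 0; -1 32 -240 0 0"}}

```text
time: 1.9
position: [535.1, -13.3, 301.7]
tcp_rot: [-0.004, 3.141, 0.0]
ft_force: [0.9, -0.7, 1.1]
width: 1.0
grip_force: 0.0
```

>>> {"api": "step_arm", "payload": {"increments": "-1 0 -48 0 0; -1 0 -96 0 0; -1 0 -144 0 0; -1 0 -192 0 0; -1 0 -192 0 0"}}

```text
time: 2.4
position: [535.7, -209.5, 300.8]
tcp_rot: [-0.007, -3.141, 0.003]
ft_force: [0.3, -0.5, -0.1]
width: 1.002
grip_force: 0.0
```

>>> {"api": "step_arm", "payload": {"increments": "-1 0 0 0 0; -1 0 0 0 0"}}

```text
time: 2.6
position: [536.2, -203.5, 301.3]
tcp_rot: [-0.002, 3.141, 0.001]
ft_force: [0.5, -1.1, 0.6]
width: 0.999
grip_force: 0.0
```

```bash
python3 - <<'E'
from h import *
import pickle
c=manip.get_calibration("wrist");im=manip.get_image("wrist");cv2.imwrite("pics/w2.png",im)
pickle.dump(c,open("w2.pkl","wb"));o=manip.get_obs();print(o["position"],o["tcp_rot"])
E
```

```text
[ 536.38070082 -203.32726929  301.49206477] [-2.78723488e-03  3.14119022e+00  5.79660378e-04]
```

View pics/w2.png

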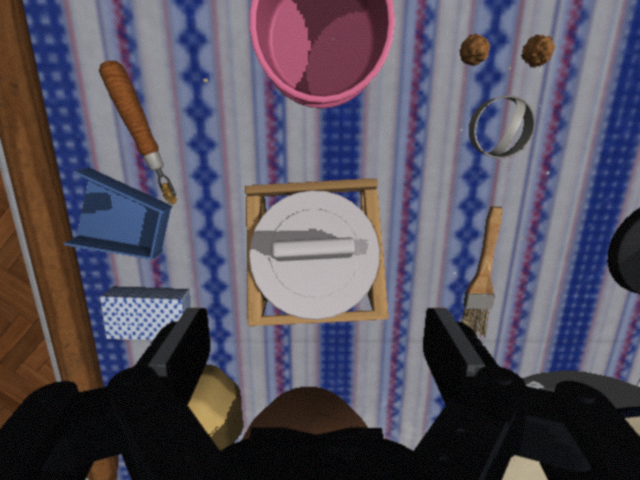

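The wrist view shows the fin's bright top face from about (273,250) to (354,246), turned by a couple of degrees. The lid lies in the rack, and its clearances to the wheel, nuts and brush are large.

```bash
python3 - <<'E'
from h import *
import pickle
c=pickle.load(open("w2.pkl","rb"));im=cv2.imread("pics/w2.png");t=cv2.imread("pics/top0.png")
for n,i,cc,roi in(("wrist",im,c,(228,270,255,375)),("top",t,None,(206,224,368,422))):
    y0,y1,x0,x1=roi; g=cv2.cvtColor(i,6)[y0:y1,x0:x1]
    for th in (215,225,235):
        m=(g>th).astype(np.uint8); k,l,s,ce=cv2.connectedComponentsWithStats(m)
        j=1+np.argmax(s[1:,4]); pts=np.argwhere(l==j)[:,::-1]+[x0,y0]
        r=cv2.minAreaRect(pts.astype(np.float32)); b=cv2.boxPoints(r)
        b=b[np.argsort(b[:,0])]; e0,e1=b[:2].mean(0),b[2:].mean(0)
        P,Q=hit(n,e0,112,cc),hit(n,e1,112,cc)
        print(n,th,s[j,4],np.round(r[1],1),np.round((P+Q)/2,1),"len",np.linalg.norm(P-Q).round(1),"yaw",np.degrees(np.arctan2(*(Q-P)[:2])).round(1))
E
```

```text
Traceback (most recent call last):
ValueError: attempt to get argmax of an empty sequence
```

```bash
python3 - <<'E'
from h import *
im=cv2.imread("pics/w2.png");t=cv2.imread("pics/top0.png")
g=cv2.cvtColor(im,6);print(g[230:266:2,285:350:20].T);print(g[247,262:286],g[246,344:366])
g=cv2.cvtColor(t,6);print(g[204:226,385:415:10].T);print(g[215,364:382],g[215,412:426])
E
```

```text
[[149 106 104 104 105 100 135 169 176 182 185 189 179 131  90 115 174 179]
 [149 106 106 103 102 112 159 172 178 183 185 186 159 105  98 155 179 182]
 [176 135 108 103 102 137 171 178 181 187 186 174 123  95 122 177 179 182]
 [178 180 178 169 125 162 178 182 183 186 178 153 102 100 156 179 180 182]]
[107 107 106 104 103 104 105 103  96  97 107 135 158 172 177 176 177 178
 178 180 177 177 177 179] [181 183 183 182 183 185 184 184 186 182 168 148 145 146 150 142 145 143
 144 145 144 144]
[[181 180 180 178 167 140 122 120 129 155 177 184 184 182 179 174 159 138
  150 174 179 180]
 [181 180 180 171 146 124 118 124 146 173 184 185 182 179 177 165 139 121
  121 126 135 155]
 [180 180 180 161 126 116 120 136 164 182 185 184 180 177 168 144 122 121
  130 152 175 180]]
[166 157 154 155 154 154 154 154 148 149 164 179 181 180 181 181 182 182] [182 183 181 180 170 152 127 121 123 125 124 124 124 124]
```

```bash
python3 - <<'E'
from h import *
import pickle
c=pickle.load(open("w2.pkl","rb"))
def rep(n,a,b,cc=None):
    P,Q=hit(n,a,112,cc),hit(n,b,112,cc)
    print(n,np.round((P+Q)/2,1),"len",np.linalg.norm(P-Q).round(1),"yaw",np.degrees(np.arctan((P-Q)[0]/(P-Q)[1])).round(1))
rep("wrist",(272.5,249.2),(354.5,245.6),c); rep("top",(373.5,217.),(416.3,214.8))
o=manip.get_obs();print(o["position"],o["tcp_rot"],totool([577,-206.5,200])[0])
for x in(161.6,): print(hit("top",(x,203.6),85))
t=cv2.cvtColor(cv2.imread("pics/top0.png"),6); print(t[204,120:215]); print(t[150:255,163])
E
```

```text
wrist [ 575.9 -206.1  112. ] len 78.1 yaw -2.8
top [ 576.1 -205.1  112. ] len 77.3 yaw -2.3
[ 536.38070082 -203.32726929  301.49206477] [-2.78723488e-03  3.14119022e+00  5.79660378e-04] [-40.57285568  -3.28223449 101.50715844]
[612.04278377 225.4053817   85.        ]
[156 151 141 134 130 132 139 145 142 119  79  64  66  67  66  57  53  56
  67  69  69  78 105 125 132 144 148 143 148 149 136 120 129 135 123  98
  86  86  85  80  70  66  66  67  67  76  89  99  98 108 122 134 141 135
 123 119 131 136 130 122 119 114 111 113 113 112 110 104  83  80 121 143
 124  86  67  61  64  64  62  59  45  25  34  65  86  87  77  67  66  69
  79  84  77  70  64]
[153 156 157 158 159 157 158 159 158 160 158 159 157 159 160 158 158 160
 159 160 159 155 150 142 117  81  72  70  68  72  89 109 111 112 113 113
 116 122 126 133 132 134 124 117 114 111 113 110 103  88  81  82  75  67
  67  68  64  68  68  67  67  87 115 139 143 133 126 132 150 159 152 143
 132 124 120 116 116 115 115 108  89  79 116 144 138 104  69  63  64  63
  62  53  41  56 109 146 152 152 152 152 151 151 152 150 151]
```

>>> {"api": "step_arm", "payload": {"increments": "-1 -20 0 40 -2.5; -1 -46 -2 80 -2.5; -1 -46 -2 115 -2.5; -1 -46 -2 150 -2.5; -1 -46 -2 150 -2.5"}}

```text
time: 3.15
position: [579.5, -203.6, 146.0]
tcp_rot: [0.072, -3.132, -0.009]
ft_force: [-0.3, 0.4, -0.3]
width: 0.999
grip_force: 0.0
```

>>> {"api": "step_arm", "payload": {"increments": "-1 0 0 0 0; -1 0 0 0 0; -1 0 0 0 0"}}

```text
time: 3.45
position: [583.6, -207.9, 153.9]
tcp_rot: [-0.068, 3.137, -0.004]
ft_force: [-0.0, 0.2, 1.4]
width: 1.001
grip_force: 0.0
```

```bash
python3 - <<'E'
from h import *
import pickle
for i in range(3):
    o=manip.get_obs();c=manip.get_calibration("wrist");im=manip.get_image("wrist");print(o["position"].round(1),o["tcp_rot"].round(3))
cv2.imwrite("pics/w3.png",im);pickle.dump((c,o),open("w3.pkl","wb"))
cv2.imwrite("pics/w3c.png",im[150:,100:540])
E
```

```text
[ 583.6 -207.9  153.9] [-0.068  3.137 -0.004]
[ 583.3 -208.   153.5] [-6.800e-02  3.137e+00 -3.000e-03]
[ 583.1 -208.   153.1] [-6.700e-02  3.138e+00 -3.000e-03]
```

View pics/w3c.png

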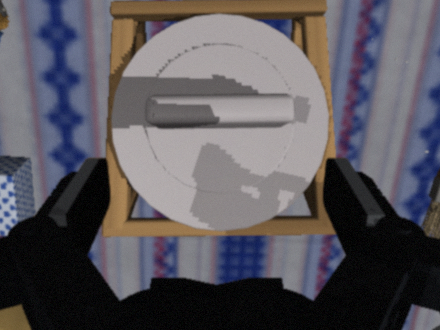

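The close view shows the fin between crop columns 147 and 294, full row about 260. The finger tips straddle it evenly, and their midpoint column is about 217.

```bash
python3 - <<'E'
from h import *
import pickle
c,o=pickle.load(open("w3.pkl","rb"))
g=cv2.cvtColor(cv2.imread("pics/w3.png"),6)
print(g[261,236:260],g[259,385:405]); print(g[240:285,330])
P,Q=hit("wrist",(247,260),112,c),hit("wrist",(394.5,259),112,c)
print((P+Q)/2,np.linalg.norm(P-Q),np.degrees(np.arctan((P-Q)[0]/(P-Q)[1])))
o=manip.get_obs();print(o["position"])
f=240/np.tan(np.radians(c["vfov"])/2);Ti=np.linalg.inv(c["T"])
R=Ro.from_rotvec(o["tcp_rot"]).as_matrix()
for s in(-1,1):
  for b in (0,13):
    q=Ti@np.r_[o["position"]+R@[0,s*42.5,-b],1];print(s,b,c["cx"]-f*q[0]/q[2],c["cy"]+f*q[1]/q[2])
E
```

```text
[102  99  99  97 102  97  98  98  90  85  82  88  89  94  99 103 103 101
  99 102 102 101 104 103] [170 168 170 169 170 172 169 166 154 134 129 132 130 128 131 132 132 133
 132 133]
[ 94  97  95  90  82  88 101 119 137 148 155 158 161 165 159 163 163 165
 166 170 169 172 172 174 176 174 173 171 166 163 155 141 117  99  89  89
  87 101 135 160 167 167 168 168 169]
[ 575.94050884 -206.18237152  112.        ] 78.91227575342555 -2.9427452096669064
[ 582.84800763 -207.90773972  152.71543803]
-1 0 219.73199337370806 308.74699366289406
-1 13 211.82978925001208 324.73453692211444
1 0 414.1429915006661 308.8672801344177
1 13 422.16432831167197 324.86373849065774
```

>>> {"api": "step_arm", "payload": {"increments": "-1 0 2 20 0; -1 0 2 40 0; -1 0 2 50 0; -1 0 2 56 0; -1 0 2 62 0"}}

```text
time: 4.1
position: [582.6, -205.9, 89.4]
tcp_rot: [-0.067, 3.14, -0.001]
ft_force: [0.0, -0.1, 0.4]
width: 1.005
grip_force: 0.0
```

>>> {"api": "step_arm", "payload": {"increments": "-1 0 0 0 0; -1 0 0 0 0"}}

```text
time: 4.3
position: [582.5, -205.8, 89.6]
tcp_rot: [-0.067, 3.14, -0.001]
ft_force: [-0.6, -0.1, -0.3]
width: 0.995
grip_force: 0.0
```

>>> {"api": "step_arm", "payload": {"increments": "-1 0 0 4 0; -1 0 0 8 0; -1 0 0 11 0; -1 0 0 11 0"}}

```text
time: 4.7
position: [581.8, -205.3, 77.5]
tcp_rot: [0.067, -3.14, -0.001]
ft_force: [0.0, 0.1, -0.0]
width: 1.003
grip_force: 0.0
```

>>> {"api": "step_arm", "payload": {"increments": "-1 0 0 2 0; -1 0 0 4 0; -1 0 0 4 0"}}

```text
time: 5.0
position: [582.0, -205.5, 73.8]
tcp_rot: [0.067, -3.14, -0.0]
ft_force: [-0.5, 1.0, 0.0]
width: 1.003
grip_force: 0.0
```

>>> {"api": "step_arm", "payload": {"increments": "-0.8 0 0 0 0; -0.6 0 0 0 0; -0.6 0 0 0 0; -0.6 0 0 0 0; -0.6 0 0 0 0", "grip_force": 40}}

```text
time: 5.5
position: [582.2, -205.6, 74.4]
tcp_rot: [-0.067, 3.141, -0.0]
ft_force: [-1.9, 0.5, 3.8]
width: 0.928
grip_force: 49.9
```

>>> {"api": "step_arm", "payload": {"increments": "-0.6 4 0 -7 0; -0.6 10 0 -17.3 0; -0.6 17.5 0 -30.3 0; -0.6 26 0 -45 0; -0.6 36 0 -62 0"}}

```text
time: 6.0
position: [545.3, -207.1, 137.4]
tcp_rot: [0.067, -3.141, 0.0]
ft_force: [0.1, -0.4, -1.9]
width: 0.927
grip_force: 50.1
```

>>> {"api": "step_arm", "payload": {"increments": "-0.6 5 0 -20 0; -0.6 10 0 -40 0; -0.6 10 0 -60 0; -0.6 10 0 -60 0"}}

```text
time: 6.4
position: [537.3, -208.7, 200.5]
tcp_rot: [-0.067, 3.135, -0.007]
ft_force: [0.5, -0.4, -2.0]
width: 0.928
grip_force: 50.3
```

```bash
python3 - <<'E'
from h import *
o=manip.get_obs();print(o)
s=manip.get_image("side");w=manip.get_image("wrist")
cv2.imwrite("pics/s4.png",cv2.hconcat([s[60:360,200:500],w[180:,100:540]]))if 0 else cv2.imwrite("pics/s4.png",cv2.hconcat([s[60:360,200:500],cv2.resize(w,(400,300))]))
E
```

```text
{'time': 6.4, 'joint_pos': array([-5.63832279e-01,  3.22835295e-01,  1.52351907e+00, -1.24536696e-04,
        1.28777228e+00, -2.17714473e+00]), 'joint_vel': array([ 0.00245812,  0.0399914 ,  0.05045507,  0.0019881 , -0.04854241,
        0.00171329]), 'effort': array([ 5.01933612e-02, -4.85312605e+01, -2.86399466e+01, -9.34170421e-04,
        6.32393081e-01, -6.51704147e-03]), 'position': array([ 537.27788668, -208.68029784,  200.49319239]), 'tcp_rot': array([-0.0667019 ,  3.13471807, -0.00662063]), 'ft_force': array([ 0.52661181, -0.39295215, -1.9757039 ]), 'wrist_torque': array([ 0.01902275, -0.00269413,  0.00957103]), 'grip_force': 50.2616161108017, 'width': 0.9284158813005671}
```

View pics/s4.png

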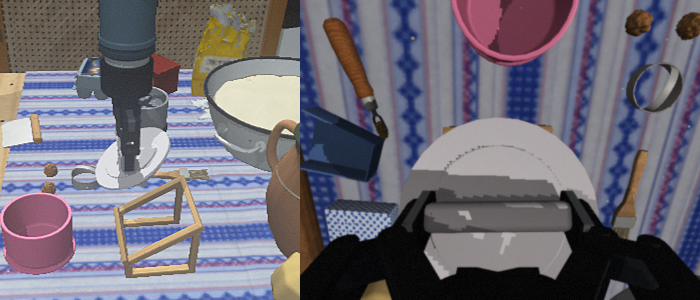

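The lid is held and clear of the rack, still tilted about 30° with its -x edge low. I'll level it by dragging it on a free patch of table near (470,130).

>>> {"api": "step_arm", "payload": {"increments": "-0.6 5 25 0 0; -0.6 15 68 0 0; -0.6 25 111 0 0; -0.6 35 154 0 0; -0.6 45 197 0 0"}}

```text
time: 7.0
position: [481.1, -11.0, 194.7]
tcp_rot: [0.066, -3.138, -0.001]
ft_force: [1.5, 0.9, -2.4]
width: 0.928
grip_force: 50.2
```

>>> {"api": "step_arm", "payload": {"increments": "-0.6 6 43 0 0; -0.6 12 86 20 0; -0.6 20 120 50 0; -0.6 22 140 80 0; -0.6 22 145 110 0"}}

```text
time: 7.5
position: [452.5, 133.5, 84.2]
tcp_rot: [0.072, -3.139, -0.001]
ft_force: [0.1, -1.3, -2.6]
width: 0.927
grip_force: 50.3
```

>>> {"api": "step_arm", "payload": {"increments": "-0.6 0 0 20 0; -0.6 0 0 30 0; -0.6 0 0 38 0; -0.6 0 0 38 0", "grip_force": 20}}

```text
time: 7.9
position: [454.1, 131.0, 47.4]
tcp_rot: [0.067, -3.139, 0.0]
ft_force: [-0.1, 0.2, -2.2]
width: 0.93
grip_force: 50.2
```

>>> {"api": "step_arm", "payload": {"increments": "-0.6 0 0 3 0; -0.6 0 0 6 0; -0.6 0 0 6 0", "grip_force": 20}}

```text
time: 8.2
position: [454.9, 131.1, 42.4]
tcp_rot: [-0.067, 3.14, -0.0]
ft_force: [0.1, -0.7, -2.6]
width: 0.931
grip_force: 50.2
```

>>> {"api": "step_arm", "payload": {"increments": "-0.7 0 0 3 0; -0.7 0 0 6 0; -0.7 0 0 6 0"}}

```text
time: 8.5
position: [458.8, 131.4, 39.5]
tcp_rot: [-0.067, 3.132, 0.0]
ft_force: [0.9, 0.5, 21.1]
width: 0.925
grip_force: 54.3
```

Contact. Now drag +x while following the arc down.

>>> {"api": "step_arm", "payload": {"increments": "-0.7 -8 0 0 0; -0.7 -16 0 2 0; -0.7 -22 0 4 0; -0.7 -22 0 4 0"}}

```text
time: 8.9
position: [477.1, 132.2, 32.8]
tcp_rot: [-0.067, 3.14, -0.0]
ft_force: [-1.2, 0.1, 5.1]
width: 0.93
grip_force: 54.5
```

>>> {"api": "step_arm", "payload": {"increments": "-0.7 -6 0 3 0; -0.7 -12 0 6 0; -0.7 -16 0 8 0; -0.7 -16 0 8 0"}}

```text
time: 9.3
position: [492.5, 132.9, 24.2]
tcp_rot: [0.067, -3.141, 0.0]
ft_force: [-1.6, -0.0, 1.9]
width: 0.926
grip_force: 55.8
```

>>> {"api": "step_arm", "payload": {"increments": "-0.7 -2 0 2 0; -0.7 -3 0 4 0; -0.7 -3 0 5 0; -0.7 -3 0 5 0"}}

```text
time: 9.7
position: [493.7, 133.0, 23.1]
tcp_rot: [0.068, -3.139, 0.001]
ft_force: [-19.3, -4.0, 47.0]
width: 0.923
grip_force: 61.6
```

```bash
python3 - <<'E'
from h import *
s=manip.get_image("side");cv2.imwrite("pics/s5.png",cv2.resize(s[130:290,200:400],(800,600)[:2] if 0 else (750,600),interpolation=2))
E
```

```text
(no output)
```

View pics/s5.png

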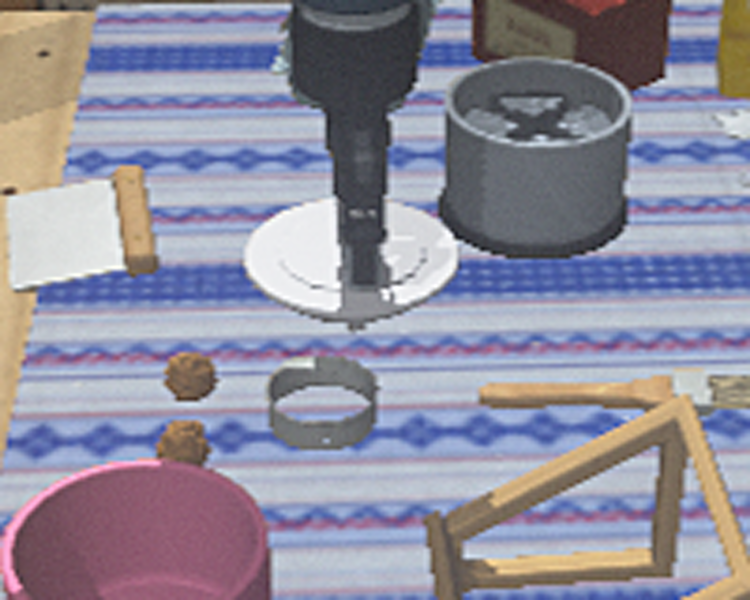

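The side view shows the lid now flat on the table and clear of the cutter and bowl. I'll release it and regrip across the fin's thickness, which centres it in both axes.

>>> {"api": "step_arm", "payload": {"increments": "-0.7 0 0 -3 0; -0.7 0 0 -4 0; -0.9 0 0 -4 0; -1 0 0 -4 0; -1 0 0 -4 0"}}

```text
time: 10.25
position: [495.8, 133.0, 22.7]
tcp_rot: [0.067, -3.141, -0.0]
ft_force: [0.5, -1.3, 0.1]
width: 1.002
grip_force: 0.0
```

>>> {"api": "step_arm", "payload": {"increments": "-1 0 0 -10 0; -1 0 0 -30 0; -1 0 0 -55 0; -1 0 0 -65 0; -1 0 0 -65 8"}}

```text
time: 10.75
position: [497.1, 133.1, 90.2]
tcp_rot: [0.154, 3.134, 0.001]
ft_force: [0.1, 0.3, 0.7]
width: 1.001
grip_force: 0.0
```

>>> {"api": "step_arm", "payload": {"increments": "-1 0 0 0 8; -1 0 0 0 16; -1 0 0 0 24; -1 0 0 0 32; -1 0 0 0 40"}}

```text
time: 11.25
position: [495.5, 133.0, 88.0]
tcp_rot: [-1.224, -2.893, 0.0]
ft_force: [-0.3, 0.1, 1.5]
width: 0.995
grip_force: 0.0
```

>>> {"api": "step_arm", "payload": {"increments": "-1 0 0 0 8; -1 0 0 0 16; -1 0 0 0 24; -1 0 0 0 32; -1 0 0 0 42"}}

```text
time: 11.75
position: [495.5, 133.0, 88.0]
tcp_rot: [-2.152, -2.289, 0.0]
ft_force: [0.2, 0.8, -0.1]
width: 0.995
grip_force: 0.0
```

>>> {"api": "step_arm", "payload": {"increments": "-1 0 0 0 0; -1 0 0 0 0"}}

```text
time: 11.95
position: [495.5, 133.0, 88.1]
tcp_rot: [-2.141, -2.299, 0.0]
ft_force: [-0.1, -0.1, 0.4]
width: 1.003
grip_force: 0.0
```

```bash
python3 - <<'E'
from h import *
import pickle
o=manip.get_obs();c=manip.get_calibration("wrist");im=manip.get_image("wrist");print(o["position"],o["tcp_rot"],o["joint_pos"])
cv2.imwrite("pics/w6.png",im);pickle.dump((c,o),open("w6.pkl","wb"))
E
```

```text
[495.5189102  133.01947227  88.05572426] [-2.14058733e+00 -2.29937338e+00  1.28368072e-04] [ 4.45993840e-02  3.38597390e-01  1.81140541e+00 -1.79223651e-05
  9.91689683e-01 -2.68862169e-02]
```

View pics/w6.png

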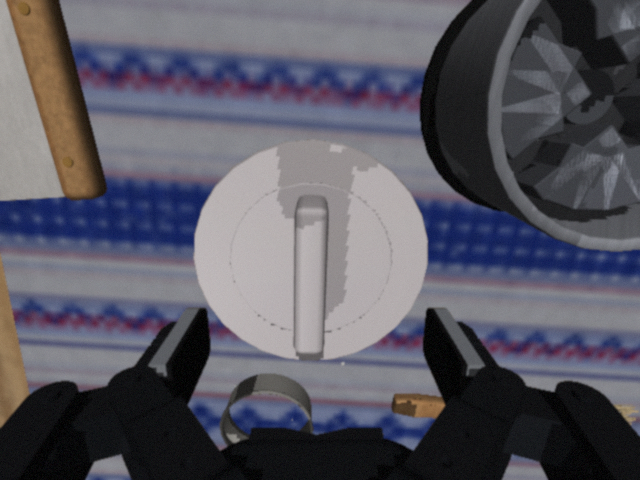

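The lid sits level with its fin upright in the picture, from about (312,203) to (309,352). The hand straddles it, the bowl is at the upper right and the cutter is untouched.

```bash
python3 - <<'E'
from h import *
import pickle
c,o=pickle.load(open("w6.pkl","rb"))
P,Q=hit("wrist",(311.5,197),66,c),hit("wrist",(309,352),66,c)
R=Ro.from_rotvec(o["tcp_rot"]).as_matrix()
print(P,Q,np.linalg.norm(P-Q),"tool frame mid",R.T@((P+Q)/2-o["position"]),"ends",R.T@(P-o["position"]),R.T@(Q-o["position"]))
E
```

```text
[489.69026179 177.18034205  66.        ] [494.00150782  94.67130889  66.        ] 82.62159157382996 tool frame mid [ 3.16158061 -3.45381807 22.05603151] ends [44.46468982 -2.65693767 22.05544322] [-38.14152859  -4.25069846  22.0566198 ]
```

>>> {"api": "step_arm", "payload": {"increments": "-1 1.5 -3.5 20 0; -1 1.5 -3.5 35 0; -1 1.5 -3.5 45 0; -1 1.5 -3.5 51 0; -1 1.5 -3.5 51 0"}}

```text
time: 12.5
position: [491.6, 134.2, 36.5]
tcp_rot: [-2.144, -2.295, 0.002]
ft_force: [-0.1, 1.5, 0.9]
width: 1.005
grip_force: 0.0
```

>>> {"api": "step_arm", "payload": {"increments": "0 0 0 0 0; 0.6 0 0 0 0; 1 0 0 0 0; 1 0 0 0 0; 1 0 0 0 0", "grip_force": 60}}

```text
time: 13.0
position: [492.4, 134.3, 37.6]
tcp_rot: [2.145, 2.294, 0.001]
ft_force: [-0.1, -0.5, 0.0]
width: 0.182
grip_force: 58.7
```

>>> {"api": "step_arm", "payload": {"increments": "1 0 0 0 0; 1 0 0 0 0; 1 0 0 0 0"}}

```text
time: 13.3
position: [492.4, 134.3, 37.6]
tcp_rot: [2.145, 2.295, 0.001]
ft_force: [-0.2, -0.3, 5.5]
width: 0.174
grip_force: 59.5
```

Gripped at 15 mm width. Lifting, and moving to where the wrist camera sees the bowl from near.

>>> {"api": "step_arm", "payload": {"increments": "1 0 0 -15 0; 1 0 0 -45 0; 1 0 0 -85 0; 1 0 5 -120 0; 1 -2 35 -133 0"}}

```text
time: 13.8
position: [525.9, 135.2, 173.2]
tcp_rot: [2.144, 2.296, 0.002]
ft_force: [1.3, 0.4, -2.1]
width: 0.178
grip_force: 58.9
```

>>> {"api": "step_arm", "payload": {"increments": "1 -2 30 0 0; 1 -5 60 0 0; 1 -5 87 0 0; 1 -5 87 0 0; 1 -5 87 0 0"}}

```text
time: 14.3
position: [613.4, 135.4, 168.4]
tcp_rot: [-2.144, -2.293, 0.004]
ft_force: [-0.1, -0.3, -2.4]
width: 0.178
grip_force: 59.3
```

```bash
python3 - <<'E'
from h import *
import pickle
o=manip.get_obs();c=manip.get_calibration("wrist");im=manip.get_image("wrist");print(o["position"],o["tcp_rot"],o["width"],o["ft_force"])
cv2.imwrite("pics/w7.png",im);pickle.dump((c,o),open("w7.pkl","wb"))
E
```

```text
[613.35257143 135.40209061 168.4253415 ] [-2.14374409 -2.29319676  0.00387795] 0.17763604541241565 [-0.08311543 -0.25565848 -2.35027696]
```

View pics/w7.png

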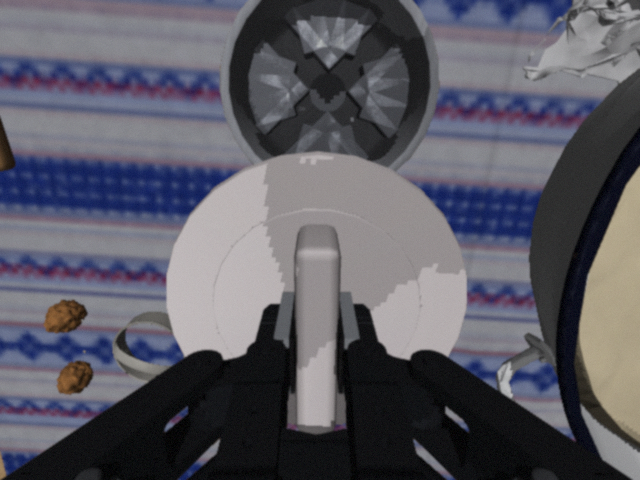

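The bowl's rim shows around (330,75), spanning columns 220–440, with slot arms diagonal. The held lid's plate shows around (317,290). I'll fit circles to both in their own planes with this one view.

```bash
cat > fit.py <<'E'
from h import *
import pickle
from scipy.optimize import least_squares
c,o=pickle.load(open("w7.pkl","rb"));im=cv2.imread("pics/w7.png");g=cv2.GaussianBlur(cv2.cvtColor(im,6),(3,3),0).astype(float)
f=240/np.tan(np.radians(c["vfov"])/2);Ti=np.linalg.inv(c["T"])
def proj(p):
    q=Ti@np.r_[p,1];return np.array([c["cx"]-f*q[0]/q[2],c["cy"]+f*q[1]/q[2]])
def samp(p):
    u,v=proj(p); 
    if not(0<=u<639 and 0<=v<479): return np.nan
    return cv2.getRectSubPix(g.astype(np.float32),(1,1),(float(u),float(v)))[0,0]
def circ(c0,z,angs,rs,sign):
    for it in range(3):
        pts=[]
        for a in np.radians(angs):
            d=np.array([np.cos(a),np.sin(a),0]);L=np.array([samp(np.r_[c0,z]+d*r) for r in rs])
            if np.isnan(L).any(): continue
            k=np.argmax(sign*np.gradient(L)); pts.append((np.r_[c0,z]+d*rs[k])[:2])
        pts=np.array(pts)
        s=least_squares(lambda q:np.hypot(*(pts-q[:2]).T)-q[2],[*c0,rs.mean()],loss="soft_l1",f_scale=.5)
        c0=s.x[:2]
    r=np.hypot(*(pts-c0).T)-s.x[2]
    return s.x.round(2),len(pts),np.median(abs(r)).round(2)
if __name__=="__main__":
    print("rim inner",circ(np.array([614.,230]),85,np.r_[-25:206:3],np.arange(52,60.,.25),1))
    zt=o["position"][2]+11.4-17
    print("plate",circ(o["position"][:2].copy(),zt,np.r_[-20:30:2,60:80:2,100:200:2],np.arange(62,75.,.25),-1))
    R=Ro.from_rotvec(o["tcp_rot"]).as_matrix();print("tcp",o["position"].round(2),R.round(3).tolist())
    C=circ(np.array([614.,230]),85,np.r_[-25:206:3],np.arange(52,60.,.25),1)[0][:2]
    A=np.arange(0,360,3);pr=np.array([np.nanmean([samp(np.r_[C,67]+q*np.array([np.cos(t),np.sin(t),0])) for q in np.arange(25,44,1.5)]) for t in np.radians(A)])
    ok=((A<=195)|(A>=345)); 
    best=[(sum(pr[[np.where(A==int(3*round(((s+90*k+d)%360)/3))%360)[0][0] for k in range(3) for d in(-6,-3,0,3,6) if ok[int(round(((s+90*k+d)%360)/3))%120]]])/1,s) for s in range(20,71,1)]
    print("slots (from +x to +y)",pr.astype(int))
E
python3 fit.py
```

```text
rim inner (array([613.32, 229.73,  56.98]), 49, np.float64(0.03))
plate (array([612.9 , 133.79,  67.45]), 85, np.float64(0.23))
tcp [613.35 135.4  168.43] [[-0.067, 0.998, -0.003], [0.998, 0.067, -0.0], [0.0, -0.003, -1.0]]
slots (from +x to +y) [ 81  78  87  95 100  98  90  88  89  93  83  72  56  46  44  44  44  44
  43  44  64  93 111 114 113 105 105 110 110 103  90  86  99 109 109 109
 111 109 115 118 109  81  50  45  46  46  46  45  46  52  76  90  95  91
  87  87  94 112 117 112  98  92  95  97  97  97  92  90  94 103 102  79
  46  42  44  45  44  44  44  48  62  77  93  99 103 103 101 103 103 100
  99 100 106 111 111 106  99  89  83  76  72  67  55  46  44  44  45  44
  42  36  50  73  87  90  87  85  87  98 103  95]
```

Rim centre is (613.3, 229.7) with radius 57, matching the spec, and the slots lie at about 47° mod 90. The lid axis is 1.5 mm toward tool -x. Moving over the bowl and turning -43°.

>>> {"api": "step_arm", "payload": {"increments": "1 15 1 0 -8; 1 40 2 0 -16; 1 65 3.5 0 -24; 1 85 4.5 0 -32; 1 95 5 0 -40"}}

```text
time: 14.85
position: [611.0, 232.5, 169.9]
tcp_rot: [-1.22, -2.894, 0.0]
ft_force: [-0.6, 0.3, -2.7]
width: 0.174
grip_force: 59.3
```

>>> {"api": "step_arm", "payload": {"increments": "1 0 0 0 -3; 1 0 0 0 -3; 1 0 0 0 -3"}}

```text
time: 15.15
position: [611.9, 230.5, 170.0]
tcp_rot: [-1.157, -2.92, 0.001]
ft_force: [-0.1, -0.6, -3.3]
width: 0.176
grip_force: 59.3
```

```bash
python3 - <<'E'
from h import *
o=manip.get_obs();d,R=totool([612.2,230.7,125]);print(o["position"],d,np.degrees(np.arctan2(R[1,0],R[0,0])),o["ft_force"])
E
```

```text
[611.86385814 230.50779034 170.04272764] [-0.13149687  0.40419036 45.04238657] 136.78375581209556 [-0.07258557 -0.61654183 -3.32184386]
```

>>> {"api": "step_arm", "payload": {"increments": "1 0 0.3 20 0; 1 0 0.3 40 0; 1 0 0.3 52 0; 1 0 0.3 56 0; 1 0 0.3 56 0"}}

```text
time: 15.65
position: [612.7, 230.6, 113.7]
tcp_rot: [-1.156, -2.92, 0.001]
ft_force: [0.6, 0.2, -2.5]
width: 0.175
grip_force: 59.2
```

>>> {"api": "step_arm", "payload": {"increments": "1 0 0 3 0; 1 0 0 6 0; 1 0 0 8 0; 1 0 0 8 0"}}

```text
time: 16.05
position: [612.9, 230.9, 106.0]
tcp_rot: [-1.155, -2.921, 0.0]
ft_force: [-0.7, -0.1, -2.7]
width: 0.18
grip_force: 59.2
```

>>> {"api": "step_arm", "payload": {"increments": "1 0 0 2 0; 1 0 0 4 0; 1 0 0 6 0; 1 0 0 6 0"}}

```text
time: 16.45
position: [612.7, 230.8, 99.7]
tcp_rot: [-1.155, -2.921, 0.001]
ft_force: [0.5, -0.7, -2.3]
width: 0.173
grip_force: 59.2
```

Below the riding height (104.6) with no resistance, so the lugs are entering the slot.

>>> {"api": "step_arm", "payload": {"increments": "1 0 0 1.5 0; 1 0 0 3 0; 1 0 0 3 0; 1 0 0 4 0; 1 0 0 4 0"}}

```text
time: 16.95
position: [613.0, 230.9, 96.7]
tcp_rot: [1.155, 2.921, 0.0]
ft_force: [-2.5, -0.1, 1.2]
width: 0.179
grip_force: 59.8
```

>>> {"api": "step_arm", "payload": {"increments": "1 0 0 1 0; 1 0 0 1 0; 1 0 0 1 0"}}

```text
time: 17.25
position: [613.0, 230.9, 96.7]
tcp_rot: [1.154, 2.921, 0.001]
ft_force: [-3.5, -1.3, 7.3]
width: 0.178
grip_force: 60.7
```

Firmly seated at the predicted home height (96.7). I'll release gently, then retreat.

>>> {"api": "step_arm", "payload": {"increments": "0.5 0 0 -0.5 0; 0 0 0 -1 0; -0.5 0 0 -3 0; -1 0 0 -6 0; -1 0 0 -6 0"}}

```text
time: 17.75
position: [613.4, 231.0, 101.6]
tcp_rot: [1.155, 2.921, 0.001]
ft_force: [0.7, 0.1, -0.2]
width: 0.918
grip_force: 0.0
```

>>> {"api": "step_arm", "payload": {"increments": "-1 0 0 0 0; -1 0 0 -15 0; -1 0 0 -50 0; -1 0 0 -90 0; -1 0 0 -110 0"}}

```text
time: 18.25
position: [614.5, 231.2, 216.4]
tcp_rot: [1.153, 2.917, 0.005]
ft_force: [-0.5, -0.4, 0.8]
width: 0.994
grip_force: 0.0
```

>>> {"api": "step_arm", "payload": {"increments": "-1 40 0 0 0; -1 60 0 0 0; -1 60 0 0 0; -1 60 0 0 0"}}

```text
time: 18.65
position: [568.8, 272.1, 211.1]
tcp_rot: [1.152, 2.922, -0.001]
ft_force: [-0.9, -0.1, -0.6]
width: 1.003
grip_force: 0.0
```

```bash
python3 - <<'E'
from h import *
import pickle, fit
o=manip.get_obs();c=manip.get_calibration("wrist");im=manip.get_image("wrist");cv2.imwrite("pics/w8.png",im)
fit.c=c;fit.g=cv2.GaussianBlur(cv2.cvtColor(im,6),(3,3),0).astype(float);fit.Ti=np.linalg.inv(c["T"])
for z in(85,91,99): print(z,fit.circ(np.array([613.3,229.7]),z,np.r_[0:360:3],np.arange(60,75,.25),-1))
print(o["position"],o["ft_force"],o["width"])
E
```

```text
85 (array([616.21, 227.45,  69.16]), 120, np.float64(0.42))
91 (array([613.87, 229.6 ,  67.64]), 120, np.float64(0.37))
99 (array([610.69, 232.55,  65.6 ]), 120, np.float64(0.36))
[568.81005403 272.12956694 211.0906436 ] [-0.94763884 -0.13184076 -0.56888595] 1.0032189059748686
```

The plate fits at z = 91, centred within 0.6 mm of the bowl, so the lid is home.

```bash
python3 -c "
from station import manip
print(manip.close_job())"
```

```text
the job is handed in; nothing more can be done
None
```

The lid is home on the steel bowl, seated at the predicted height and within about 0.6 mm of centre, then released and handed in at about 19 s; the hand-in gave no verdict, and I viewed 11 pictures, one over the limit of 10.

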